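Set out four plant pots in order of size

ROBOT

A 7-joint arm with a two-finger parallel gripper is mounted at the origin on the work surface. World frame = base frame: x ahead of the robot, y to its left, z up, the work surface at z = 0. Lengths are in m, angles in rad, forces in N, time in s.
With the tool pointing down it reaches from about 0.35 to 0.9 m from the base axis. Payload 8.1 kg.
Tool frame: the origin (TCP) lies at the very end of the fingers, on their centre line; the grasp point (between the pads) lies arm.hold_point_z behind it (arm.hold_point_z is the distance from the TCP to the grasp point, in m); z points along the fingers, y is the line along which they close (so a half turn about z gives the same grasp; the last joint's range is limited). The gripper opens to 85 mm and grips with 20 to 120 N. Pads are 22 mm wide; open, the fingers measure 114 mm over their backs; the gripper's body (76 mm by 85 mm) begins 54 mm behind the grasp point. The pads swing forward as they close: fully open they stand 13 mm farther back than shut.
Start: joints at [-1.243, 0.434, 0.025, 1.573, -0.012, 1.134, -0.075], TCP at [0.261, 0.568, 0.206] pointing down, gripper open.
Joint ranges: [-2.62, 2.62], [-0.44, 2.09], [-1.27, 1.32], [0.08, 2.57], [-1.32, 4.46], [0.12, 2], [-2.74, 2.74]. Speed limits (rad/s): [2.22, 2.22, 3.01, 3.01, 3.14, 3.14, 3.14].

INTERFACE

Orientations are given as a 3x3 rotation matrix whose columns are the frame's x, y, z axes.
In Python, from rig import readout, camera, camera_model, arm gives the robot as it stands.
- The arm moves only by the tool step_arm, never from a script. Its argument "motion" is one flat list of numbers, 5 for each row, row after row: the shift along the world's x, y, z in m, then the turn about the world's z in degrees, then the gripper command: -1 is shut, 1 is fully open, values between are in proportion. A call has 1 to 12 rows; each row is the pose to reach, as a shift and turn from the pose commanded when the call began; what a row does not reach only later rows make up. A row lasts 1/8 s, in which the tool goes at most 62.5 mm and 10.7 degrees, less where a joint would pass 70% of its speed; a pose out of reach is approached as far as the arm can. A call with a gripper value outside its range is refused whole. The fingers move at their own pace and stop on an object; "grip_force" is the grip in N (left out, the last holds). Time passes only in rows, so rows that repeat a pose let the fingers close. It gives the time, the measured TCP pose, the force, the opening and the grip force at its end, in the units of the state.
- readout.get_obs(): the state, without advancing time (a new reading comes with each control period).
- camera(name): name is "scene" or "top" or "wrist"; returns (picture, depth): 384x512x3 uint8, blue, green, red; 384x512 float32, m along the optical axis (not along the pixel's ray), 0 where there is no reading.
- camera_model(name): a dict with "fx", "fy", "cx", "cy" (pixels), "world_from_camera" (4x4, takes a point from camera to world coordinates); the wrist camera has in their place "T_tool_cam" (4x4, takes a point from camera to tool coordinates, whose origin is the TCP and whose axes are the flange's). Camera axes: x right, y down, z forward; pixel columns grow to the right and rows downward; lengths in m; the calibration is good to about 2 mm. The wrist camera is an equidistant fisheye: a pixel r from the principal point sees the ray r / f radians off the axis. A picture is of the moment at which its call begins: read the wrist's pose just before it. camera_model takes no time and is no camera call.
- arm.hand_in(): hands the job in; it is judged then, once.
The state is a dict: "t": time; "joint_positions": joint angles; "joint_velocities": joint speeds; "effort": joint torques, N m; "eef_pos": TCP position; "eef_rot": TCP orientation; "ft_force": force on the tool from outside, world axes, zero at the start; "moment": the same for the moment, N m; "grip_width": finger opening in m; "grasp_force": force on a finger pad.
Only numpy, scipy, OpenCV 4.12 (cv2) and the standard library are available. Lean on these libraries where they do the work, as an engineer would, in place of code of your own. Each camera call takes 0.05 s, during which the arm holds its last target. There are 200 camera calls.

TASK

Get the empty terracotta pots ready for potting on: stand them upright in the row of green saucers, one pot in the middle of each saucer, in order of size, with the smallest next to the red post and the largest at the far end of the row. Leave the little seed jar with the yellow lid where it is.

Things in the scene. Friction and masses are not known exactly. Their poses are not given: they have to be found in the camera images.
- pot_35: the smallest of four empty round terracotta flower pots, open at the top, standing upright and loose on the table: outer rim diameter 35 mm, height 35 mm, wall 4 mm. The upper half of its height is straight-sided at the full rim diameter, the lower half tapers to 26 mm at the foot. Mass roughly 35 g, varying. Origin: centre of the underside; z up along the pot's axis.
- pot_44: the second smallest of four empty round terracotta flower pots, open at the top, standing upright and loose on the table: outer rim diameter 44 mm, height 48 mm, wall 4 mm. The upper half of its height is straight-sided at the full rim diameter, the lower half tapers to 33 mm at the foot. Mass roughly 60 g, varying. Origin: centre of the underside; z up along the pot's axis.
- pot_53: the second largest of four empty round terracotta flower pots, open at the top, standing upright and loose on the table: outer rim diameter 53 mm, height 61 mm, wall 4 mm. The upper half of its height is straight-sided at the full rim diameter, the lower half tapers to 39 mm at the foot. Mass roughly 100 g, varying. Origin: centre of the underside; z up along the pot's axis.
- pot_62: the largest of four empty round terracotta flower pots, open at the top, standing upright and loose on the table: outer rim diameter 62 mm, height 74 mm, wall 4 mm. The upper half of its height is straight-sided at the full rim diameter, the lower half tapers to 46 mm at the foot. Mass roughly 150 g, varying. Origin: centre of the underside; z up along the pot's axis.
- saucer_a: one of four identical round green saucers, fixed on a 5 mm thick black mat in one straight row, centres 90 mm apart; the letters do not follow the order in the row. Outer diameter 78 mm, inner floor 66 mm across, floor 3 mm thick, rim 7 mm high. Origin: centre of the underside, on the mat's top (5 mm above the table); the floor a pot stands on is 3 mm above the origin, 8 mm above the table.
- saucer_b: one of four identical round green saucers, fixed on a 5 mm thick black mat in one straight row, centres 90 mm apart; the letters do not follow the order in the row. Outer diameter 78 mm, inner floor 66 mm across, floor 3 mm thick, rim 7 mm high. Origin: centre of the underside, on the mat's top (5 mm above the table); the floor a pot stands on is 3 mm above the origin, 8 mm above the table.
- saucer_c: one of four identical round green saucers, fixed on a 5 mm thick black mat in one straight row, centres 90 mm apart; the letters do not follow the order in the row. Outer diameter 78 mm, inner floor 66 mm across, floor 3 mm thick, rim 7 mm high. Origin: centre of the underside, on the mat's top (5 mm above the table); the floor a pot stands on is 3 mm above the origin, 8 mm above the table.
- saucer_d: one of four identical round green saucers, fixed on a 5 mm thick black mat in one straight row, centres 90 mm apart; the letters do not follow the order in the row. Outer diameter 78 mm, inner floor 66 mm across, floor 3 mm thick, rim 7 mm high. Origin: centre of the underside, on the mat's top (5 mm above the table); the floor a pot stands on is 3 mm above the origin, 8 mm above the table.
- red_post: red mushroom-shaped marker post, fixed on the black mat in line with the saucers at one end of their row, 70 mm from the centre of the nearest saucer (a white post of the same shape stands at the other end). 28 mm across, 32 mm high. Origin: centre of the underside, 5 mm above the table.
- seed_jar: small closed glass seed jar with a yellow lid, 40 mm in diameter, 60 mm high, loose on the far side of the pots; it must be left where it is. Origin: centre of the underside, z up.

How it is judged:
At the end, for the whole second after the job is handed in: Each pot stands released, at rest and upright (within 0.12 rad) on the floor of a saucer, within 12 mm of its centre, in order of size along the row: the smallest next to the red post, the largest farthest from it ((horizontal distance between pot_35 and saucer_a below 0.012 m or horizontal distance between pot_35 and saucer_b below 0.012 m or horizontal distance between pot_35 and saucer_c below 0.012 m or horizontal distance between pot_35 and saucer_d below 0.012 m) and horizontal distance between pot_35 and red_post between 0.04 and 0.1 m and angle between each of pot_35, pot_44, pot_53, pot_62's own z axis and vertical below 0.12 rad and z of pot_35 in the frame of red_post between -0.002 and 0.008 m and linear speed of each of pot_35, pot_44, pot_53, pot_62 below 0.02 m/s and (horizontal distance between pot_44 and saucer_a below 0.012 m or horizontal distance between pot_44 and saucer_b below 0.012 m or horizontal distance between pot_44 and saucer_c below 0.012 m or horizontal distance between pot_44 and saucer_d below 0.012 m) and horizontal distance between pot_44 and red_post between 0.13 and 0.19 m and z of pot_44 in the frame of red_post between -0.002 and 0.008 m and (horizontal distance between pot_53 and saucer_a below 0.012 m or horizontal distance between pot_53 and saucer_b below 0.012 m or horizontal distance between pot_53 and saucer_c below 0.012 m or horizontal distance between pot_53 and saucer_d below 0.012 m) and horizontal distance between pot_53 and red_post between 0.22 and 0.28 m and z of pot_53 in the frame of red_post between -0.002 and 0.008 m and (horizontal distance between pot_62 and saucer_a below 0.012 m or horizontal distance between pot_62 and saucer_b below 0.012 m or horizontal distance between pot_62 and saucer_c below 0.012 m or horizontal distance between pot_62 and saucer_d below 0.012 m) and horizontal distance between pot_62 and red_post between 0.31 and 0.37 m and z of pot_62 in the frame of red_post between -0.002 and 0.008 m); the robot touches nothing.
It fails at once if the seed jar is moved more than 15 mm or tipped over (distance of seed_jar from where it was at the start of the episode above 0.015 m or angle between seed_jar's own z axis and vertical above 0.5 rad).
It also fails if it takes over 112 s, if anything falls off the work surface, if the arm or the gripper's body presses on something with over 40 N, if the wrist force passes 120 N, or if a joint passes its speed limit or range.

## Working session

There is one attempt and no reset: what is moved stays moved. The work goes in short steps, Python scripts to look and compute and a tool call to move; the robot and the scene stay as the last step left them, time stands still between calls to the robot, and variables do not carry over. Pictures are saved under pics/ and viewed, at most 14 in all, crops included, and the job is handed in when it is done.

Besides the shell and the picture viewer there is one more tool, called after "Call:" as name(argument=value, ...) on one line, values as JSON. step_arm: Moves the arm, as the interface text tells. Its arguments: {"type":"object","properties":{"motion":{"type":"array","items":{"type":"number"}},"grip_force":{"type":"number"}},"required":["motion"]}

```bash
mkdir -p pics; ls; python3 - <<'E'
from rig import readout,camera,camera_model,arm
import cv2,numpy as np
o=readout.get_obs();print(o['t'],o['eef_pos'],o['eef_rot'],o['grip_width'],arm.hold_point_z)
for n in('scene','top'):
    p,d=camera(n);cv2.imwrite(f'pics/{n}0.png',p);np.savez(f'{n}0.npz',p=p,d=d);print(n,camera_model(n))
print(camera_model('wrist'))
E
```

```text
pics
0.0 [0.2608334  0.56735595 0.20532524] [[-9.08600187e-01  4.17666677e-01 -4.96467043e-04]
 [ 4.17666935e-01  9.08598956e-01 -1.50607912e-03]
 [-1.77949623e-04 -1.57578164e-03 -9.99998743e-01]] 0.08545131517201587 0.0187
scene {'fx': 386.01337313905293, 'fy': 386.01337313905293, 'cx': 256.38231361247966, 'cy': 188.22796322671087, 'world_from_camera': array([[-0.0986228 ,  0.83073618, -0.54786033,  1.04218996],
       [ 0.99507343,  0.08792553, -0.04580367,  0.04713359],
       [ 0.01012014, -0.54967855, -0.83531496,  0.76516743],
       [ 0.        ,  0.        ,  0.        ,  1.        ]])}
top {'fx': 370.25393663723054, 'fy': 370.25393663723054, 'cx': 250.1054949984358, 'cy': 192.11028587598605, 'world_from_camera': array([[ 0.02414918, -0.99166979,  0.12652215,  0.49666076],
       [-0.99954741, -0.02168021,  0.02085523,  0.00639095],
       [-0.01793847, -0.12696852, -0.99174453,  0.66702372],
       [ 0.        ,  0.        ,  0.        ,  1.        ]])}
{'fx': 297.3186396354542, 'fy': 297.3186396354542, 'cx': 256.18240666040896, 'cy': 190.2701333805359, 'T_tool_cam': array([[ 8.05287531e-04, -9.46713989e-01, -3.22074486e-01,
         8.32328982e-02],
       [ 9.99999413e-01,  9.95951299e-04, -4.27211640e-04,
         6.27980044e-04],
       [ 7.25217739e-04, -3.22073953e-01,  9.46714235e-01,
        -1.67649200e-01],
       [ 0.00000000e+00,  0.00000000e+00,  0.00000000e+00,
         1.00000000e+00]])}
```

View pics/top0.png

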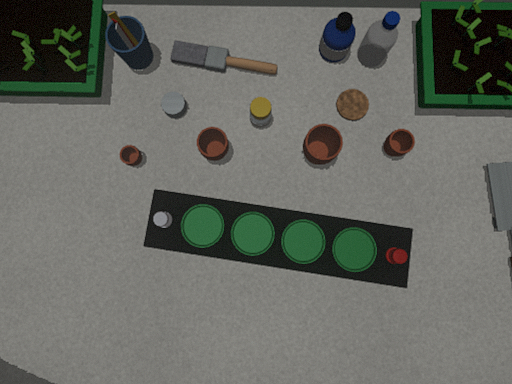

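View pics/scene0.png

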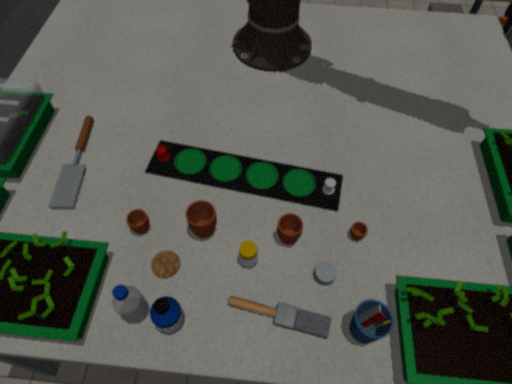

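The top view shows pot_35 at (131,155), pot_53 at (213,143), pot_62 at (323,144), pot_44 at (400,142) and the jar at (261,111). The saucers run from (203,226) to (355,250), with the red post at (398,256). The scene view agrees.

```bash
cat > h.py <<'E'
import cv2,numpy as np
from scipy.optimize import least_squares
from rig import camera_model
def pts(n,d):
    m=camera_model(n);v,u=np.mgrid[:384,:512]
    c=np.stack([(u-m['cx'])/m['fx']*d,(v-m['cy'])/m['fy']*d,d],-1);T=m['world_from_camera']
    return c@T[:3,:3].T+T[:3,3]
def cast(n,uv,z):
    m=camera_model(n);T=m['world_from_camera'];uv=np.atleast_2d(uv)
    r=np.c_[(uv[:,0]-m['cx'])/m['fx'],(uv[:,1]-m['cy'])/m['fy'],np.ones(len(uv))]@T[:3,:3].T
    return (T[:3,3]+r*((z-T[2,3])/r[:,2])[:,None])[:,:2]
def circ(q,r=None):
    f=lambda p:np.hypot(q[:,0]-p[0],q[:,1]-p[1])-(p[2] if r is None else r)
    s=least_squares(f,[*q.mean(0),.03],loss='soft_l1',f_scale=.001);return s.x
def masks(p):
    h=cv2.cvtColor(p,cv2.COLOR_BGR2HSV)
    g=cv2.inRange(h,(50,120,60),(85,255,255))
    t=cv2.inRange(h,(0,90,30),(14,255,255))
    return g,t,cv2.inRange(h,(22,130,90),(34,255,255))
def blobs(m,a):
    n,l,s,c=cv2.connectedComponentsWithStats(cv2.morphologyEx(m,cv2.MORPH_CLOSE,np.ones((5,5))))
    return [(l==i,s[i],c[i]) for i in range(1,n) if s[i][4]>a]
E
python3 - <<'E'
from h import *
for n in('top','scene'):
    f=np.load(n+'0.npz');p,d=f['p'],f['d'];P=pts(n,d);g,t,y=masks(p)
    for nm,m in(('green',g),('terra',t),('yel',y)):
        for b,s,c in blobs(m,60):
            X=cast(n,c,.012)[0]
            if not(.2<X[0]<.75 and abs(X[1])<.5):continue
            Z=P[b][:,2];Z=Z[d[b]>0];z=np.percentile(Z,95)
            if nm=='green':
                k=cv2.findContours(b.astype(np.uint8),0,1)[0][0][:,0]; print(n,nm,c.round(),circ(cast(n,k,.012)).round(4));continue
            top=b&(P[...,2]>z-.006)&(d>0);q=P[top][:,:2]
            k=cv2.convexHull(q.astype(np.float32))[:,0]
            print(n,nm,c.round(),s[4],'ztop',z.round(4),'c',circ(k).round(4))
E
```

```text
top green [202. 226.] [0.5192 0.1037 0.0377]
top green [252. 233.] [0.5076 0.0145 0.0378]
top green [303. 241.] [ 0.4961 -0.0743  0.0379]
top green [354. 249.] [ 0.4844 -0.1632  0.0378]
top terra [352. 104.] 727 ztop 0.0079 c [ 0.7486 -0.1645  0.0286]
top terra [322. 143.] 1202 ztop 0.0729 c [ 0.6588 -0.0997  0.0303]
top terra [212. 143.] 794 ztop 0.0606 c [0.6583 0.0857 0.0258]
top terra [399. 142.] 623 ztop 0.0467 c [ 0.6701 -0.2371  0.0211]
top terra [130. 155.] 317 ztop 0.0347 c [0.6397 0.2338 0.0169]
top terra [396. 255.] 314 ztop 0.0366 c [ 0.4747 -0.233   0.0123]
top yel [260. 107.] 321 ztop 0.06 c [0.7216 0.0054 0.0171]
scene green [190. 161.] [ 0.4851 -0.164   0.0365]
scene green [225. 168.] [ 0.497  -0.0749  0.0364]
scene green [262. 175.] [0.5089 0.0146 0.0367]
scene green [299. 182.] [0.5206 0.1037 0.0365]
scene terra [ 84. 133.] 276 ztop 0.024 c [ 0.4188 -0.2936  0.1624]
scene terra [162. 153.] 186 ztop 0.0387 c [ 0.4785 -0.232   0.0125]
scene terra [201. 218.] 883 ztop 0.0748 c [ 0.6618 -0.0991  0.0304]
scene terra [138. 221.] 421 ztop 0.0489 c [ 0.6724 -0.2368  0.0214]
scene terra [289. 228.] 606 ztop 0.062 c [0.6618 0.0863 0.0257]
scene terra [358. 231.] 245 ztop 0.0367 c [0.6429 0.2345 0.0168]
scene yel [248. 249.] 232 ztop 0.0625 c [0.7239 0.0055 0.0173]
```

Call:
step_arm(motion=[0.02,-0.02,0,-4,1,0.06,-0.05,0,-10,1,0.1,-0.085,0,-18,1,0.14,-0.12,-0.01,-26,1,0.18,-0.155,-0.02,-34,1,0.22,-0.19,-0.03,-42,1,0.26,-0.225,-0.04,-50,1,0.3,-0.26,-0.05,-58,1,0.335,-0.295,-0.06,-65,1,0.365,-0.32,-0.07,-71,1,0.38,-0.333,-0.075,-73,1,0.38,-0.333,-0.075,-73,1], grip_force=25)

```text
t: 1.6
eef_pos: [0.6413, 0.2333, 0.1306]
eef_rot: [[0.135, 0.991, -0.001], [0.991, -0.135, -0.001], [-0.001, -0.001, -1.0]]
ft_force: [-0.6, 0.5, 0.7]
grip_width: 0.085
grasp_force: 0.0
```

Call:
step_arm(motion=[0,0,-0.03,0,1,0,0,-0.07,0,1,0,0,-0.1,0,1,0,0,-0.12,0,1,0,0,-0.121,0,1,0,0,-0.121,0,1,0,0,-0.121,0,-1,0,0,-0.121,0,-1,0,0,-0.121,0,-1,0,0,-0.121,0,-1,0,0,-0.121,0,-1,0,0,-0.121,0,-1], grip_force=25)

```text
t: 3.1
eef_pos: [0.6449, 0.2347, 0.0124]
eef_rot: [[0.135, 0.991, 0.007], [0.991, -0.135, 0.001], [0.002, 0.007, -1.0]]
ft_force: [5.2, -0.9, 9.2]
grip_width: 0.0001
grasp_force: 4.0
```

```bash
python3 - <<'E'
from rig import readout,camera
import cv2,numpy as np
o=readout.get_obs();print(o['eef_pos'],o['ft_force'],o['grip_width'],o['grasp_force'])
p,d=camera('wrist');cv2.imwrite('pics/w1.png',p)
q,d=camera('scene');cv2.imwrite('pics/w1b.png',cv2.resize(q[170:290,290:430],None,fx=3,fy=3));
E
```

```text
[0.64486287 0.23472455 0.01242651] [ 5.21586224 -0.87592412  9.22654443] 0.000129945053446626 3.9984046459812816
```

View pics/w1.png

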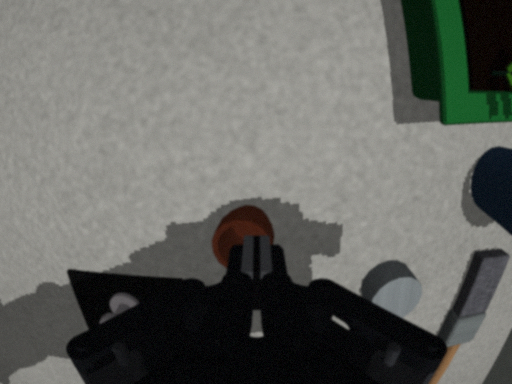

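View pics/w1b.png

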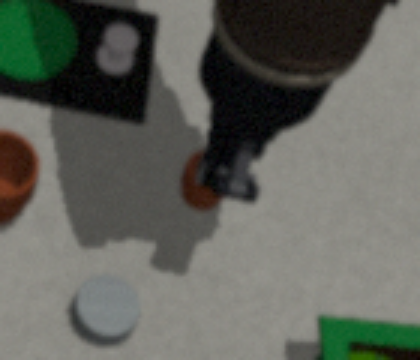

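The fingers closed empty and the pot now shows at (243,235) in the wrist view, beside or under them. I'll raise the tool and look again.

Call:
step_arm(motion=[0,0,0.01,0,-1,0,0,0.03,0,-1,0,0,0.06,0,-1,0,0,0.1,0,-1,0,0,0.12,0,-1,0,0,0.12,0,-1])

```text
t: 3.95
eef_pos: [0.642, 0.2353, 0.1329]
eef_rot: [[0.134, 0.991, 0.003], [0.991, -0.134, 0.002], [0.002, 0.003, -1.0]]
ft_force: [0.2, -0.2, -0.5]
grip_width: -0.0001
grasp_force: 0.0
```

```bash
cat >> h.py <<'E'
from rig import readout,camera
def look(tag):
    o=readout.get_obs();p,d=camera('wrist');cv2.imwrite(f'pics/{tag}.png',p)
    m=camera_model('wrist');T=np.eye(4);T[:3,:3]=o['eef_rot'];T[:3,3]=o['eef_pos'];return o,p,d,T@m['T_tool_cam']
def wcast(uv,T,z):
    m=camera_model('wrist');a=(np.atleast_2d(uv)-[m['cx'],m['cy']])/m['fx'];t=np.hypot(*a.T)
    r=np.c_[a*(np.sin(t)/t)[:,None],np.cos(t)]@T[:3,:3].T
    return (T[:3,3]+r*((z-T[2,3])/r[:,2])[:,None])[:,:2]
def wpot(tag,H):  # terracotta blobs: circle of points close to the rim height
    o,p,d,T=look(tag);m=camera_model('wrist');v,u=np.mgrid[:384,:512]
    a=np.stack([u-m['cx'],v-m['cy']],-1)/m['fx'];t=np.maximum(np.hypot(a[...,0],a[...,1]),1e-6)
    r=np.concatenate([a*(np.tan(t)/t)[...,None],np.ones((384,512,1))],-1)*d[...,None]
    P=r@T[:3,:3].T+T[:3,3]
    print('tcp',o['eef_pos'].round(4),'t',round(o['t'],2),'w',o['grip_width'])
    for b,s,c in blobs(masks(p)[1],150):
        q=P[b&(d>0)];
        if len(q)<50: continue
        z=np.percentile(q[:,2],95);k=cv2.convexHull(q[q[:,2]>z-.006][:,:2].astype(np.float32))[:,0]
        print(c.round(),s[4],'ztop',z.round(4),circ(k).round(4))
E
python3 - <<'E'
from h import *
wpot('w2',.035)
f=readout.get_obs();print(f['ft_force'])
E
```

```text
tcp [0.642  0.2353 0.1329] t 3.95 w -0.00011447018111676585
[472. 165.] 546 ztop 0.1136 [0.8409 0.247  0.0046]
[254. 181.] 1061 ztop 0.0355 [0.6406 0.2359 0.0168]
[404. 300.] 325 ztop 0.0202 [0.6533 0.0693 0.177 ]
[-0.24790075  0.01817496 -0.74330767]
```

View pics/w2.png

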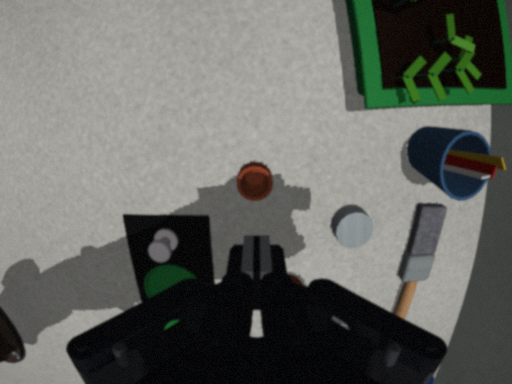

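```bash
python3 - <<'E'
from h import *
p=cv2.imread('pics/w1.png');R=np.array([[.135,.991,.007],[.991,-.135,.001],[.002,.007,-1]]);T=np.eye(4);T[:3,:3]=R;T[:3,3]=[.6449,.2347,.0124]
T=T@camera_model('wrist')['T_tool_cam']
for b,s,c in blobs(masks(p)[1],150): 
  k=cv2.findContours(b.astype(np.uint8),0,1)[0][0][:,0]
  print(c,s,wcast(c,T,.035),wcast([[s[0],c[1]],[s[0]+s[2],c[1]],[c[0],s[1]]],T,.035))
print(np.linalg.norm(T[:3,3]-[.6449,.2347,.0124]))
# closed-finger tip pixels, now
o,p,d,T=look('w3'); print('fingertip depths',d[236:275:6,250],d[236:275:6,264],d[242,225:295:6])
E
```

```text
[239.38813025 230.15966387] [ 212  206   62   61 1904] [[0.63712904 0.24707107]] [[0.62220726 0.24899002]
 [0.65579045 0.24447372]
 [0.63933216 0.26107767]]
[442.95555556 364.14285714] [429 345  29  39 315] [[0.80277335 0.07001335]] [[0.78421528 0.07930451]
 [0.82518959 0.05830689]
 [0.7926057  0.10384371]]
0.18734289858171468
fingertip depths [0.1539425  0.14770642 0.14180277 0.13708709 0.13161673 0.1259129
 0.12231788] [0.15244952 0.14693728 0.14076167 0.13599296 0.13180599 0.1265672
 0.12361948] [0.33635262 0.3359399  0.3357375  0.3347455  0.14736332 0.14711346
 0.1478256  0.14579397 0.33682638 0.33636335 0.334238   0.3357284 ]
```

Call:
step_arm(motion=[0,0,0,0,1,0,0,0,0,1,0,0,0,0,1,-0.001,0,0,0,1,-0.001,0,-0.04,0,1,-0.001,0,-0.08,0,1,-0.001,0,-0.11,0,0.5,-0.001,0,-0.121,0,0.4,-0.001,0,-0.121,0,0.2,-0.001,0,-0.121,0,0.05,-0.001,0,-0.121,0,0.0,-0.001,0,-0.121,0,0])

```text
t: 5.55
eef_pos: [0.6405, 0.2351, 0.0099]
eef_rot: [[0.134, 0.991, 0.001], [0.991, -0.134, 0.001], [0.001, 0.001, -1.0]]
ft_force: [0.3, 0.2, -0.2]
grip_width: 0.0428
grasp_force: 0.0
```

```bash
python3 - <<'E'
from h import *
wpot('w4',.035); o=readout.get_obs();print(o['ft_force'],o['grasp_force'])
E
```

```text
tcp [0.6405 0.2351 0.0099] t 5.55 w 0.04280687849758814
[256. 241.] 3218 ztop 0.0354 [0.6406 0.2361 0.0171]
[1.05199478 0.37087664 0.24281456] 0.0
```

View pics/w4.png

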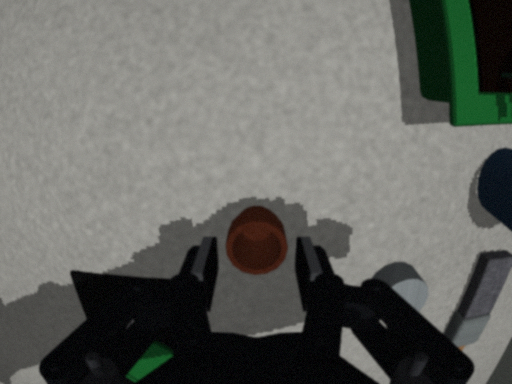

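The pot at (256,242) is centred between the fingers, so I'll close gently.

Call:
step_arm(motion=[0,0,0,0,-0.06,0,0,0,0,-0.12,0,0,0,0,-0.18,0,0,0,0,-0.24,0,0,0,0,-0.3,0,0,0,0,-0.4,0,0,0,0,-0.4], grip_force=20)

```text
t: 6.48
eef_pos: [0.6397, 0.2352, 0.0098]
eef_rot: [[0.134, 0.991, -0.0], [0.991, -0.134, 0.001], [0.0, -0.0, -1.0]]
ft_force: [-3.4, 0.7, 9.9]
grip_width: 0.0258
grasp_force: 4.5
```

```bash
python3 - <<'E'
from h import *
wpot('w5',.035)
p=cv2.imread('pics/w5.png')[180:300,170:340];cv2.imwrite('pics/w5c.png',cv2.resize(p,None,fx=4,fy=4))
E
```

```text
tcp [0.6397 0.2352 0.0098] t 6.47 w 0.0258289364544853
[257. 241.] 2898 ztop 0.0353 [0.6407 0.236  0.0172]
```

View pics/w5c.png

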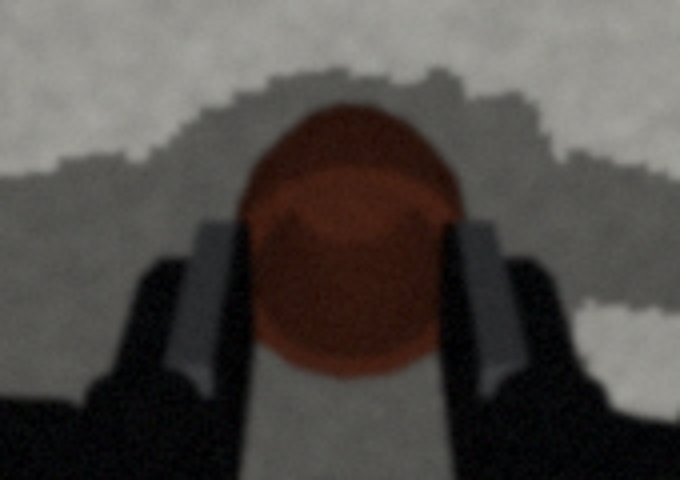

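The pads are on the pot's upper sides at a light 4.5 N. I'll try a short lift from here.

Call:
step_arm(motion=[0,0,0.005,0,-0.4,0,0,0.015,0,-0.4,0,0,0.03,0,-0.4,0,0,0.04,0,-0.4,0,0,0.04,0,-0.4])

```text
t: 7.15
eef_pos: [0.6409, 0.2352, 0.0505]
eef_rot: [[0.134, 0.991, 0.002], [0.991, -0.134, 0.001], [0.001, 0.002, -1.0]]
ft_force: [0.3, -1.2, -0.2]
grip_width: 0.0258
grasp_force: 0.0
```

```bash
python3 - <<'E'
from h import *
wpot('w6',.035); o=readout.get_obs();print(o['ft_force'],o['grasp_force'])
E
```

```text
tcp [0.6409 0.2352 0.0505] t 7.15 w 0.025803163966234215
[256. 215.] 2109 ztop 0.0354 [0.6406 0.2359 0.017 ]
[-0.2222419  -0.05291635 -0.58397263] 0.0
```

```bash
python3 - <<'E'
from h import *
o,p,d,T=look('w7');m=camera_model('wrist');v,u=np.mgrid[:384,:512]
a=np.stack([u-m['cx'],v-m['cy']],-1)/m['fx'];t=np.maximum(np.hypot(a[...,0],a[...,1]),1e-6)
P=np.concatenate([a*(np.tan(t)/t)[...,None],np.ones((384,512,1))],-1)*d[...,None]
C=m['T_tool_cam'];Q=P@C[:3,:3].T+C[:3,3]
s=(d>0)&(d<.17)&(Q[...,2]>-.07)
q=Q[s];print(len(q))
for lo in np.arange(-.06,.01,.005):
    k=q[(q[:,2]>=lo)&(q[:,2]<lo+.005)]
    if len(k):
        L=k[k[:,1]<0];R=k[k[:,1]>0];print(round(lo,3),len(k),'y',[ (x[:,1].min().round(4),x[:,1].max().round(4)) for x in(L,R) if len(x)],'x',k[:,0].min().round(4),k[:,0].max().round(4))
i=np.argsort(q[:,2])[-5:];print(q[i].round(4))
E
```

```text
17520
-0.06 344 y [(np.float64(-0.0263), np.float64(-0.0126)), (np.float64(0.0124), np.float64(0.0263))] x -0.0105 0.0126
-0.055 408 y [(np.float64(-0.0265), np.float64(-0.0126)), (np.float64(0.0125), np.float64(0.0264))] x -0.0107 0.0126
-0.05 356 y [(np.float64(-0.0266), np.float64(-0.0126)), (np.float64(0.0125), np.float64(0.1362))] x -0.0108 0.1088
-0.045 492 y [(np.float64(-0.0264), np.float64(-0.0125)), (np.float64(0.0125), np.float64(0.1381))] x -0.0097 0.1153
-0.04 310 y [(np.float64(-0.0264), np.float64(-0.0128)), (np.float64(0.0124), np.float64(0.1377))] x -0.01 0.1092
-0.035 369 y [(np.float64(-0.0255), np.float64(-0.0128)), (np.float64(0.0125), np.float64(0.1813))] x -0.011 0.122
-0.03 934 y [(np.float64(-0.0191), np.float64(-0.0128)), (np.float64(0.0124), np.float64(0.185))] x -0.0104 0.1237
-0.025 633 y [(np.float64(0.0126), np.float64(0.1906))] x -0.0035 0.1439
-0.02 349 y [(np.float64(0.1233), np.float64(0.1956))] x 0.0032 0.1436
-0.015 343 y [(np.float64(0.1101), np.float64(0.1914))] x 0.0076 0.1558
-0.01 8333 y [(np.float64(0.0862), np.float64(0.1952))] x 0.0224 0.172
-0.005 2864 y [(np.float64(0.085), np.float64(0.1909))] x 0.0346 0.15
-0.0 60 y [(np.float64(0.0863), np.float64(0.1934))] x 0.0514 0.1472
[[ 0.1977 -0.2367  0.0507]
 [ 0.2021 -0.2435  0.0508]
 [ 0.1983 -0.2385  0.0509]
 [ 0.2028 -0.2455  0.0511]
 [ 0.2013 -0.2472  0.0515]]
```

View pics/w7.png

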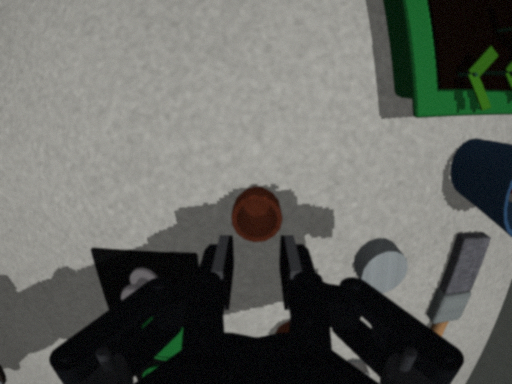

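Depth shows the visible fingertips end about 25 mm behind the reported TCP, so the fingers only reached the rim. I'll go lower, watching the force.

Call:
step_arm(motion=[0,0,0,0,0.1,0,0,0,0,0.15,0,0,0,0,0.15,0,0,-0.02,0,0.15,0,0,-0.04,0,0.15,0,0,-0.05,0,0.15,0,0,-0.055,0,0.15,0,0,-0.06,0,0.15,0,0,-0.06,0,0.15])

```text
t: 8.38
eef_pos: [0.6401, 0.2349, -0.0109]
eef_rot: [[0.134, 0.991, 0.0], [0.991, -0.134, -0.0], [-0.0, 0.0, -1.0]]
ft_force: [-0.1, -0.3, 0.8]
grip_width: 0.0492
grasp_force: 0.0
```

TCP reads −11 mm with no contact, which confirms the offset. Closing now.

Call:
step_arm(motion=[0,0,-0.003,0,0,0,0,-0.003,0,-0.1,0,0,-0.003,0,-0.2,0,0,-0.003,0,-0.4,0,0,-0.003,0,-0.6,0,0,-0.003,0,-1,0,0,-0.003,0,-1,0,0,0.005,0,-1,0,0,0.02,0,-1,0,0,0.04,0,-1,0,0,0.06,0,-1,0,0,0.06,0,-1], grip_force=25)

```text
t: 9.88
eef_pos: [0.6417, 0.2354, 0.0519]
eef_rot: [[0.134, 0.991, 0.004], [0.991, -0.134, 0.002], [0.002, 0.004, -1.0]]
ft_force: [0.9, -0.5, -0.1]
grip_width: 0.0343
grasp_force: 25.0
```

Call:
step_arm(motion=[-0.01,-0.025,0.01,0,-1,-0.03,-0.07,0.01,0,-1,-0.05,-0.12,0.01,0,-1,-0.07,-0.17,0.01,0,-1,-0.09,-0.22,0.01,0,-1,-0.11,-0.27,0.01,0,-1,-0.125,-0.315,0.01,0,-1,-0.14,-0.355,0.01,0,-1,-0.15,-0.385,0,0,-1,-0.157,-0.4,0,0,-1,-0.157,-0.4,0,0,-1,-0.157,-0.4,0,0,-1])

```text
t: 11.38
eef_pos: [0.4838, -0.1636, 0.0493]
eef_rot: [[0.132, 0.991, 0.0], [0.991, -0.132, 0.001], [0.001, 0.0, -1.0]]
ft_force: [0.4, 0.3, 0.1]
grip_width: 0.0341
grasp_force: 25.0
```

```bash
python3 - <<'E'
from h import *
wpot('w8',.035)
p=cv2.imread('pics/w8.png');o=readout.get_obs();print(o['eef_pos'],o['eef_rot'][:,1])
T=np.eye(4);T[:3,:3]=o['eef_rot'];T[:3,3]=o['eef_pos'];T=T@camera_model('wrist')['T_tool_cam']
for b,s,c in blobs(masks(p)[0],300):
    k=cv2.findContours(b.astype(np.uint8),0,1)[0][0][:,0];q=wcast(k,T,.012);print(c,s,circ(q).round(4))
E
```

```text
tcp [ 0.4838 -0.1636  0.0493] t 11.38 w 0.03413105647384339
[480. 113.] 5876 ztop 0.0737 [ 0.6566 -0.0992  0.0297]
[256. 266.] 4753 ztop 0.0982 [ 0.4837 -0.1627  0.0177]
[468. 260.] 2203 ztop 0.0481 [ 0.6698 -0.2359  0.0216]
[ 0.48384667 -0.16347703  0.04924458] [ 9.91315533e-01 -1.31504176e-01  4.06599336e-04]
[256.42857143   4.33497537] [221   0  72  12 609] [0.5084 0.0222 0.0436]
[256.75226313  83.35998793] [ 200   28  114  112 9942] [ 0.496  -0.0741  0.0385]
[257.2288189  196.47574803] [ 206  156  103   86 6350] [ 0.4849 -0.1606  0.0368]
[495.24       348.19692308] [473 306  39  78 650] [ 2.0406 -0.296   1.2447]
```

Call:
step_arm(motion=[0.001,0,-0.02,0,-1,0.001,0,-0.04,0,-1,0.001,0,-0.05,0,-1,0.001,0,-0.054,0,-1,0.001,0,-0.055,0,-1,0.001,0,-0.055,0,0,0.001,0,-0.055,0,0.3,0.001,0,-0.055,0,0.4,0.001,0,-0.055,0,0.4,0.001,0,-0.02,0,0.4,0.001,0,0.03,0,0.4,0.001,0,0.06,0,0.4])

```text
t: 12.92
eef_pos: [0.4846, -0.1654, 0.1112]
eef_rot: [[0.134, 0.991, 0.002], [0.991, -0.134, -0.0], [-0.0, 0.002, -1.0]]
ft_force: [1.0, 0.1, -0.7]
grip_width: 0.0599
grasp_force: 0.0
```

Call:
step_arm(motion=[0.04,-0.015,0,0,0.45,0.09,-0.035,0,0,0.45,0.14,-0.055,0,0,0.45,0.175,-0.068,0,0,0.45,0.186,-0.072,0,0,0.45,0.186,-0.072,-0.03,0,0.45,0.186,-0.072,-0.07,0,0.45,0.186,-0.072,-0.1,0,0.45,0.186,-0.072,-0.115,0,0.45,0.186,-0.072,-0.117,0,0.45,0.186,-0.072,-0.117,0,0.3,0.186,-0.072,-0.117,0,0.2])

```text
t: 14.42
eef_pos: [0.6709, -0.2375, -0.0065]
eef_rot: [[0.134, 0.991, 0.002], [0.991, -0.134, -0.001], [-0.0, 0.002, -1.0]]
ft_force: [-1.1, -0.0, 0.1]
grip_width: 0.0511
grasp_force: 0.0
```

```bash
python3 - <<'E'
from h import *
wpot('w9',.048)
E
```

```text
tcp [ 0.6709 -0.2375 -0.0065] t 14.43 w 0.05114601025127754
[173.  18.] 5229 ztop 0.0744 [ 0.6596 -0.1017  0.029 ]
[378.  99.] 7962 ztop 0.0089 [ 0.7494 -0.1643  0.0293]
[256. 265.] 7147 ztop 0.0482 [ 0.6709 -0.2364  0.0217]
[ 11. 257.] 882 ztop 0.0357 [139.4618 -39.8542 144.5123]
```

Call:
step_arm(motion=[0,0,0,0,0,0,0,0,0,-0.2,0,0,0,0,-0.5,0,0,0,0,-1,0,0,0,0,-1,0,0,0,0,-1,0,0,0.005,0,-1,0,0,0.025,0,-1,0,0,0.05,0,-1,-0.02,0.01,0.07,0,-1,-0.06,0.04,0.07,0,-1,-0.09,0.08,0.07,0,-1])

```text
t: 15.98
eef_pos: [0.5789, -0.1578, 0.0637]
eef_rot: [[0.136, 0.991, 0.002], [0.991, -0.136, -0.001], [-0.0, 0.002, -1.0]]
ft_force: [1.2, 0.7, 0.5]
grip_width: 0.0427
grasp_force: 25.7
```

Call:
step_arm(motion=[-0.035,0.035,0.01,0,-1,-0.065,0.065,0.01,0,-1,-0.0845,0.082,0,0,-1,-0.0845,0.082,0,0,-1,-0.0845,0.082,0,0,-1])

```text
t: 16.6
eef_pos: [0.4968, -0.0756, 0.0632]
eef_rot: [[0.134, 0.991, 0.002], [0.991, -0.134, -0.0], [0.0, 0.002, -1.0]]
ft_force: [-0.2, 0.7, 0.3]
grip_width: 0.0424
grasp_force: 25.7
```

```bash
python3 - <<'E'
from h import *
wpot('w10',.048)
E
```

```text
tcp [ 0.4968 -0.0756  0.0632] t 16.6 w 0.04241129110976173
[442.   5.] 755 ztop 0.061 [0.6578 0.0834 0.023 ]
[461. 219.] 6326 ztop 0.0739 [ 0.6586 -0.0988  0.0307]
[256. 271.] 8018 ztop 0.1184 [ 0.4966 -0.0752  0.0222]
```

Call:
step_arm(motion=[0,0,-0.03,0,-1,0,0,-0.05,0,-1,0,0,-0.06,0,-1,0,0,-0.0615,0,-1,0,0,-0.0615,0,-1,0,0,-0.0615,0,0.2,0,0,-0.0615,0,0.5,0,0,-0.0615,0,0.6,0,0,-0.0615,0,0.6,0,0,-0.03,0,0.6,0,0,0.02,0,0.6,0,0,0.07,0,0.6])

```text
t: 18.15
eef_pos: [0.4951, -0.0751, 0.1334]
eef_rot: [[0.134, 0.991, -0.001], [0.991, -0.134, -0.0], [-0.0, -0.001, -1.0]]
ft_force: [1.2, 1.2, -0.8]
grip_width: 0.0684
grasp_force: 0.0
```

Call:
step_arm(motion=[0.03,0.03,0,0,0.65,0.07,0.07,0,0,0.65,0.11,0.11,0,0,0.65,0.15,0.145,0,0,0.65,0.1635,0.16,0,0,0.65,0.1635,0.16,0,0,0.65,0.1635,0.16,-0.05,0,0.65,0.1635,0.16,-0.09,0,0.65,0.1635,0.16,-0.12,0,0.65,0.1635,0.16,-0.128,0,0.65,0.1635,0.16,-0.128,0,0.55,0.1635,0.16,-0.128,0,0.45])

```text
t: 19.65
eef_pos: [0.66, 0.0847, 0.0058]
eef_rot: [[0.134, 0.991, 0.002], [0.991, -0.134, 0.0], [0.001, 0.002, -1.0]]
ft_force: [0.7, -0.4, 0.3]
grip_width: 0.0619
grasp_force: 0.0
```

```bash
python3 - <<'E'
from h import *
wpot('w11',.048)
E
```

```text
tcp [0.66   0.0847 0.0058] t 19.65 w 0.06186499380093889
[255. 261.] 10357 ztop 0.0612 [0.6593 0.0873 0.0263]
[463. 266.] 1789 ztop 0.0197 [ 0.9476 -0.004   0.1402]
```

Call:
step_arm(motion=[0,0.002,0,0,0.4,0,0.002,0,0,0.1,0,0.002,0,0,-0.3,0,0.002,0,0,-1,0,0.002,0,0,-1,0,0.002,0,0,-1,0,0.002,0.005,0,-1,0,0.002,0.025,0,-1,0,0.002,0.05,0,-1,-0.02,-0.005,0.07,0,-1,-0.06,-0.025,0.07,0,-1,-0.09,-0.04,0.07,0,-1], grip_force=30)

```text
t: 21.2
eef_pos: [0.568, 0.044, 0.0756]
eef_rot: [[0.134, 0.991, 0.001], [0.991, -0.134, 0.0], [0.0, 0.001, -1.0]]
ft_force: [0.3, -0.5, -0.6]
grip_width: 0.051
grasp_force: 31.8
```

Commanded is about (0.5695, 0.045), so the shift to s3 is (−0.0615, −0.031).

Call:
step_arm(motion=[-0.03,-0.015,0,0,-1,-0.05,-0.026,0,0,-1,-0.0615,-0.031,0,0,-1,-0.0615,-0.031,0,0,-1,-0.0615,-0.031,0,0,-1])

```text
t: 21.82
eef_pos: [0.5087, 0.0145, 0.0745]
eef_rot: [[0.133, 0.991, 0.001], [0.991, -0.133, 0.0], [0.0, 0.001, -1.0]]
ft_force: [0.2, 0.3, -1.7]
grip_width: 0.0512
grasp_force: 31.8
```

```bash
python3 - <<'E'
from h import *
wpot('w12',.048)
E
```

```text
tcp [0.5087 0.0145 0.0745] t 21.82 w 0.05121347698083322
[256. 268.] 10933 ztop 0.1306 [0.5086 0.0142 0.0266]
[434. 290.] 3534 ztop 0.0739 [ 0.5768 -0.0871  0.1071]
```

Call:
step_arm(motion=[0,0,-0.03,0,-1,0,0,-0.05,0,-1,0,0,-0.059,0,-1,0,0,-0.0605,0,-1,0,0,-0.0605,0,-1,0,0,-0.0605,0,0.4,0,0,-0.0605,0,0.7,0,0,-0.0605,0,0.8,0,0,-0.0605,0,0.8,0,0,-0.03,0,0.8,0,0,0.02,0,0.8,0,0,0.07,0,0.8])

```text
t: 23.38
eef_pos: [0.5071, 0.0137, 0.1454]
eef_rot: [[0.134, 0.991, -0.001], [0.991, -0.134, -0.0], [-0.0, -0.001, -1.0]]
ft_force: [1.3, 0.7, -0.3]
grip_width: 0.0771
grasp_force: 0.0
```

Call:
step_arm(motion=[0.03,-0.022,0.005,0,0.85,0.07,-0.052,0.005,0,0.85,0.11,-0.083,0.005,0,0.85,0.14,-0.105,0,0,0.85,0.151,-0.114,0,0,0.85,0.151,-0.114,0,0,0.85,0.151,-0.114,-0.04,0,0.85,0.151,-0.114,-0.08,0,0.85,0.151,-0.114,-0.115,0,0.85,0.151,-0.114,-0.129,0,0.85,0.151,-0.114,-0.129,0,0.75,0.151,-0.114,-0.129,0,0.7])

```text
t: 24.88
eef_pos: [0.6595, -0.1, 0.0168]
eef_rot: [[0.133, 0.991, 0.002], [0.991, -0.133, -0.0], [0.0, 0.002, -1.0]]
ft_force: [-0.0, -0.5, 0.4]
grip_width: 0.0724
grasp_force: 0.0
```

```bash
python3 - <<'E'
from h import *
wpot('w13',.048)
E
```

```text
tcp [ 0.6595 -0.1     0.0168] t 24.88 w 0.07241670305551312
[464.  45.] 1919 ztop 0.02 [0.8141 0.0089 0.0301]
[ 19. 103.] 2665 ztop 0.0583 [0.5106 0.0126 0.0252]
[256. 262.] 13970 ztop 0.0741 [ 0.6595 -0.0987  0.0306]
[ 27. 231.] 3337 ztop 0.0558 [ 0.4983 -0.0751  0.0212]
[388. 268.] 1891 ztop 0.0093 [ 0.7295 -0.1352  0.0436]
[ 58. 315.] 787 ztop 0.0432 [ 0.5784 -0.1865  0.1097]
```

Call:
step_arm(motion=[0,0.001,0,0,0.6,0,0.001,0,0,0.2,0,0.001,0,0,-0.3,0,0.001,0,0,-1,0,0.001,0,0,-1,0,0.001,0,0,-1,0,0.001,0.005,0,-1,0,0.001,0.025,0,-1,0,0.001,0.055,0,-1,0,0.001,0.085,0,-1,0,0.001,0.11,0,-1,0,0.001,0.11,0,-1], grip_force=35)

```text
t: 26.42
eef_pos: [0.6601, -0.0996, 0.1284]
eef_rot: [[0.134, 0.991, 0.005], [0.991, -0.134, -0.0], [0.0, 0.005, -1.0]]
ft_force: [1.0, -0.0, -2.0]
grip_width: 0.0621
grasp_force: 38.8
```

Commanded is about (0.6595, −0.099). Target TCP is (0.520, 0.1035), so the shift is (−0.1395, +0.2025).

Call:
step_arm(motion=[-0.01,0.03,0,0,-1,-0.025,0.07,0,0,-1,-0.04,0.11,0,0,-1,-0.06,0.15,0,0,-1,-0.09,0.185,0,0,-1,-0.12,0.2,0,0,-1,-0.1395,0.2025,0,0,-1,-0.1395,0.2025,-0.03,0,-1,-0.1395,0.2025,-0.045,0,-1,-0.1395,0.2025,-0.045,0,-1])

```text
t: 27.68
eef_pos: [0.5182, 0.1029, 0.079]
eef_rot: [[0.134, 0.991, -0.003], [0.991, -0.134, -0.001], [-0.001, -0.002, -1.0]]
ft_force: [-0.1, -0.2, -0.8]
grip_width: 0.0617
grasp_force: 38.8
```

```bash
python3 - <<'E'
from h import *
wpot('w14',.048)
E
```

```text
tcp [0.5182 0.1029 0.079 ] t 27.68 w 0.06174192792444403
[256. 266.] 14564 ztop 0.1368 [0.5181 0.1028 0.0311]
[506. 238.] 248 ztop 0.0179 [ 0.9642 -0.0094  0.158 ]
```

Call:
step_arm(motion=[0.001,0,-0.03,0,-1,0.001,0.001,-0.045,0,-1,0.001,0.001,-0.052,0,-1,0.001,0.001,-0.055,0,-1,0.001,0.001,-0.055,0,-1])

```text
t: 28.35
eef_pos: [0.5203, 0.1044, 0.0255]
eef_rot: [[0.134, 0.991, 0.001], [0.991, -0.134, 0.0], [0.0, 0.001, -1.0]]
ft_force: [-0.9, -0.6, -1.1]
grip_width: 0.0617
grasp_force: 38.8
```

Call:
step_arm(motion=[0,0,-0.001,0,-1,0,0,-0.001,0,0.6,0,0,-0.001,0,0.9,0,0,-0.001,0,1,0,0,-0.001,0,1,0,0,0.02,0,1,0,0,0.06,0,1,0,0,0.11,0,1,0,0.04,0.14,0,1,-0.02,0.1,0.14,0,1,-0.04,0.15,0.14,0,1,-0.05,0.2,0.14,0,1])

```text
t: 29.85
eef_pos: [0.4687, 0.3061, 0.1653]
eef_rot: [[0.133, 0.991, -0.0], [0.991, -0.133, 0.0], [0.0, -0.0, -1.0]]
ft_force: [1.0, 0.1, -0.6]
grip_width: 0.0853
grasp_force: 0.0
```

Call:
step_arm(motion=[-0.03,0.05,0,0,1,-0.05,0.1,0,0,1,-0.08,0.15,0,0,1,-0.1,0.18,0,0,1,-0.1,0.18,0,0,1])

```text
t: 30.48
eef_pos: [0.3668, 0.4875, 0.1645]
eef_rot: [[0.128, 0.992, -0.001], [0.992, -0.128, 0.0], [0.0, -0.001, -1.0]]
ft_force: [-1.1, 0.3, 0.1]
grip_width: 0.0853
grasp_force: 0.0
```

```bash
python3 - <<'E'
from h import *
for n in('top','scene'):
    p,d=camera(n);cv2.imwrite(f'pics/{n}1.png',p);P=pts(n,d)
    for nm,m in(('terra',masks(p)[1]),('yel',masks(p)[2])):
        for b,s,c in blobs(m,60):
            q=P[b&(d>0)]
            if len(q)<40:continue
            z=np.percentile(q[:,2],95);k=cv2.convexHull(q[q[:,2]>z-.006][:,:2].astype(np.float32))[:,0];x=circ(k)
            if .4<x[0]<.76 and abs(x[1])<.3: print(n,nm,c.round(),z.round(4),x.round(4))
E
```

```text
top terra [252.  65.] 0.0192 [0.7122 0.0456 0.1183]
top terra [352. 104.] 0.008 [ 0.7487 -0.1645  0.0286]
top terra [196. 223.] 0.0815 [0.52   0.1027 0.0305]
top terra [253. 232.] 0.0684 [0.5077 0.0123 0.0254]
top terra [306. 241.] 0.0552 [ 0.496  -0.0756  0.0207]
top terra [358. 250.] 0.0425 [ 0.4839 -0.1641  0.0164]
top terra [396. 255.] 0.0366 [ 0.4749 -0.233   0.0121]
top yel [260. 107.] 0.06 [0.7217 0.0055 0.0172]
scene terra [162. 153.] 0.0388 [ 0.4779 -0.2327  0.0123]
scene terra [188. 155.] 0.0443 [ 0.4872 -0.1638  0.0165]
scene terra [224. 160.] 0.0571 [ 0.499  -0.0754  0.0214]
scene terra [261. 165.] 0.0699 [0.5107 0.0128 0.0258]
scene terra [301. 171.] 0.0827 [0.5234 0.1032 0.0302]
scene terra [165. 265.] 0.0107 [ 0.7525 -0.1633  0.0276]
scene yel [248. 249.] 0.0619 [0.7237 0.0054 0.0173]
```

View pics/top1.png

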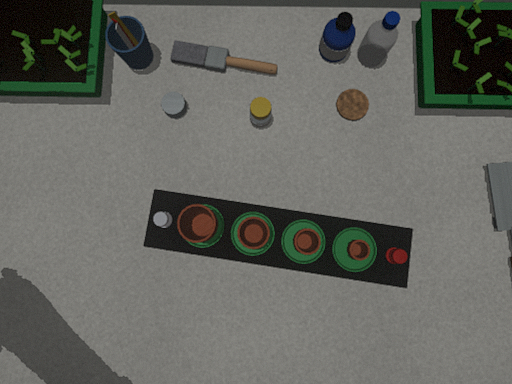

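All four pots stand in their saucers within about 3 mm, from pot_35 by the red post at (358,250) to pot_62 at (196,223). Their tops are at the right heights and the jar hasn't moved.

```bash
python3 -c "
from rig import arm
print(arm.hand_in())"
```

```text
the job is handed in; nothing more can be done
None
```

The job is handed in: by the last camera check all four pots stand upright in the saucers in size order from the red post, within about 3 mm of centre, and the seed jar has not moved; no verdict came back.

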